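Nip up the column clamp with the T-handle hex key

ROBOT

A 7-joint arm with a two-finger parallel gripper is mounted at the origin on the work surface. World frame = base frame: x ahead of the robot, y to its left, z up, the work surface at z = 0. Lengths are in mm, angles in rad, forces in N, time in s.
With the tool pointing down it reaches from about 425 to 875 mm from the base axis. Payload 4.7 kg.
Tool frame: the origin (TCP) lies at the very end of the fingers, on their centre line; the grasp point (between the pads) lies 19 mm behind it; z points along the fingers, x is the direction in which the jaws open and shut, and the axes are right-handed (so a half turn about z gives the same grasp; the last joint's range is limited). The gripper opens to 85 mm and grips with 20 to 120 N. Pads are 22 mm wide; open, the fingers measure 114 mm over their backs; the gripper's body (76 mm by 85 mm) begins 54 mm behind the grasp point. The pads swing forward as they close: fully open they stand 13 mm farther back than shut.
Start: joints at [1.332, 0.321, -0.07, 1.45, 0.023, 1.371, -0.057], TCP at [162.554, -629.366, 231.349] pointing down, gripper open.
Joint ranges: [-2.86, 2.86], [-0.3, 2.09], [-1.38, 1.24], [0.06, 2.45], [-1.56, 4.7], [0.09, 2.05], [-2.69, 2.69]. Speed limits (rad/s): [2.57, 2.57, 3.14, 3.14, 3.14, 3.14, 3.14].

INTERFACE

Orientations are given as a rotation vector (axis times angle).
In Python, from station import env gives the robot as it stands. The module is installed in compiled form; this text tells all that it offers.
- The arm moves only by the tool move_arm, never from a script. Its argument "steps" is a list that holds one entry, the list of rows, each a list of 7 numbers: the turn, a rotation vector about the world's x, y, z in rad, then the shift along the world's x, y, z in cm, then the gripper's target within -1 to 1 (fully open at 1, half-way at 0, shut at -1). A call has exactly 8 rows; each row shifts and turns the commanded pose from where the row before left it; what a row does not reach is not made up. A row lasts 1/12 s, in which the tool goes at most 41.7 mm and 7.16 degrees, less where a joint would pass 70% of its speed; a pose out of reach is approached as far as the arm can. A call with a gripper value outside its range is refused whole. The fingers move at their own pace and stop on an object; the grip force is fixed at half the most. Time passes only in rows, so rows that do not move let the fingers close, or fill a call up. It gives the time, the measured TCP pose, the force and the opening at its end, in the units of the state.
- env.sense(): the state, without advancing time (a new reading comes with each control period).
- env.read_camera(name): name is "scene" or "top" or "wrist"; returns the picture (384x512x3 uint8, red, green, blue); there is no depth.
- env.get_calibration(name): a dict with "K" (3x3 intrinsics, pixels), "k1" (the pictures are not rectified: a ray, as slopes to the right and down, at radius r is drawn at 1 + k1 r^2 times it, then the intrinsics apply), "rvec" (rotation vector, rad) and "tvec" (3), from world to camera coordinates, as OpenCV has them. Camera axes: x right, y down, z forward; pixel columns grow to the right and rows downward; lengths in mm; the calibration is good to about 2 mm. A picture is of the moment at which its call begins: read the wrist's pose just before it. get_calibration takes no time and is no camera call; for the wrist camera it gives the pose at the moment of the call.
- env.job_done(): hands the job in, once; it reports no verdict.
The state is a dict: "time_s": time; "joint_pos": joint angles; "qd": joint speeds; "tau": joint torques, N m; "tool_pos": TCP position; "orientation": TCP orientation; "force": force on the tool from outside, world axes, zero at the start; "wrist_torque": the same for the moment, N m; "opening": finger opening in mm.
Only numpy, scipy, OpenCV 4.12 (cv2) and the standard library are available. Lean on these libraries where they do the work, as an engineer would, in place of code of your own. Each camera call takes 0.05 s, during which the arm holds its last target.

TASK

Take the orange T-handle hex key from its stand, lower it into the deep bore of the metal column clamp, and turn it, pressing only lightly, until it drops fully home in the hidden hex socket. Then tighten the screw clockwise (seen from above) until it comes up firmly against its stop, without forcing it. Let go and leave the key standing upright, fully home in the screw, ready for the next adjustment; leave everything else on the table where it is.

Things in the scene. Friction and masses are not known exactly. Their poses are not given: they have to be found in the camera images.
- key_grip (a point): centre of the T-handle bar of the loose hex key (0.2 kg, 117 mm tall, starting upright in the stand at any yaw): orange bar 66 mm long (this point's x) x 16 wide (y) x 20 high (z). Below the bar a steel hex shank, 17 mm across flats, 19.6 across corners (two flats face +x and -x), runs 95 mm straight down to a 2 mm long round nose of 15 mm diameter.
- key_tip (a point): end of the key's nose, on its axis, 107 mm below the centre of the bar; axes as key_grip, z up the shank.
- stand: fixed stand for the key: 70 x 70 mm dark plate with a grey 12-sided tube 48 mm tall overall (about 51 mm across); round hole 23 mm wide, its floor 8 mm above the table, so the key comes free when raised 45 mm. Origin under its centre, on the table.
- mouth (a point): centre of the mouth of the clamp's vertical bore, 58 mm above the table, 20.8 mm wide; z up. 12 mm below it is the rim of the screw's hex socket, 18 mm across flats, 12 mm deep (floor 24 mm below the mouth). Which way the hexagon points is hidden, differs every time and repeats each 60 degrees; it takes the key within about 5 degrees either side.
- clamp: fixed column clamp; origin on the table under the bore mouth. The bore is in a 12-sided aluminium boss 48 mm across, 58 mm high. Base 200 x 80 x 12 mm, from 50 mm behind to 150 mm ahead of the bore along its x; a 32 mm column stands 110 mm ahead and carries a 44 mm black head up to 155 mm above the table.
- screw (a joint): how far the screw is turned, rad, growing clockwise seen from above; starts anywhere from 0 to 0.4, its hard stop is at 0.80. Drag 0.04 N m; it stays where it is left; a key pressed hard but not home can drag it round. Says nothing of which way the hexagon points.
- plunge (a joint): how far the spring-loaded screw is pushed down, m: 0 at rest, up to 0.012. It gives way above about 3 N, then by 1 mm for each 2 N (0.009 takes 21 N). The key's own weight does not move it.
- windup (a joint): elastic twist of socket against screw, rad, growing clockwise: 0.3 N m per rad, so it shows the torque on the key: about 0.13 while the screw turns, rising once it is at its stop; back to 0 when the key is let go. Firmly tight is 0.3 to 0.7 rad (0.09 to 0.21 N m); above 0.8 rad (0.24 N m) it is forced.
- objective: bystander: brass microscope objective, 34 mm diameter, 50 mm tall, standing; origin under its centre
- dish: bystander: small white round dish, 60 mm across, 18 mm high; origin under its centre
- jar: bystander: small amber jar, 48 mm diameter, 70 mm tall; origin under its centre
- slidebox: bystander: blue slide box 90 x 60 x 30 mm; origin under its centre
- driver: bystander: green-handled screwdriver, 160 mm long, lying; origin under its centre
- lkey: bystander: small dark L-shaped hex key, 80 x 30 mm, 8 mm thick, lying (too small for this screw); origin under its centre
- collar: bystander: steel ring 40 mm diameter, 14 mm high, lying; origin under its centre
- key: the whole hex key; origin at the end of its nose (same point and axes as key_tip)
Things that resemble listed ones, but are neither listed nor needed, are in the scene too. What is meant by the key is not yellow, and is the larger of those in its own colour. Leave any yellow look-alike of the clamp alone.

How it is judged:
By the outcome, as a careful person would: the job done as asked, in the order asked, and still so for the second after the job is handed in, with the robot touching nothing.
It also fails if it takes over 64 s, if anything falls off the work surface, if the arm or the gripper's body presses on something with over 40 N, if the wrist force passes 120 N, or if a joint passes its speed limit or range.

## Working session

There is one attempt and no reset: what is moved stays moved. The work goes in short steps, Python scripts to look and compute and a tool call to move; the robot and the scene stay as the last step left them, time stands still between calls to the robot, and variables do not carry over. Pictures are saved under pics/ and viewed, and the job is handed in when it is done.

Besides the shell and the picture viewer there is one more tool, called as name(argument=value, ...) on one line, values as JSON. move_arm: Moves the arm, as the interface text tells. Its arguments: {"type":"object","properties":{"steps":{"type":"array","items":{"type":"array","items":{"type":"array","items":{"type":"number"}}}}},"required":["steps"]}

```bash
mkdir -p pics; python3 - <<'E'
from station import env
import cv2
print(env.sense())
for n in("scene","top","wrist"):
    c=env.get_calibration(n);print(n,c)
    im=env.read_camera(n);cv2.imwrite(f"pics/{n}0.png",im[:,:,::-1])
E
```

```text
{'time_s': 0.0, 'joint_pos': array([ 1.33213684,  0.32184488, -0.07007396,  1.45170118,  0.02260392,
        1.3707776 , -0.05688311]), 'qd': array([ 0.00072328, -0.0002894 , -0.0016494 ,  0.00095021, -0.0002355 ,
       -0.0014422 , -0.00085177]), 'tau': array([ 1.73767876e-04, -4.93582106e+01, -3.81824048e-01, -3.14328861e+01,
        1.29763735e-02,  1.13781646e-02,  1.45011717e-05]), 'tool_pos': array([ 162.35847835, -628.83508517,  230.19605419]), 'orientation': array([-2.48288588,  1.92300107,  0.00251161]), 'force': array([-0.10152674, -0.74605092,  0.01754693]), 'wrist_torque': array([ 0.00088249,  0.03895926, -0.0091744 ]), 'opening': 85.17404454595817}
scene {'K': array([[451.82628361,   0.        , 262.68222496],
       [  0.        , 451.82628361, 192.29401149],
       [  0.        ,   0.        ,   1.        ]]), 'k1': 0.022821211615805446, 'rvec': array([ 2.16791359,  0.64470096, -0.32328614]), 'tvec': array([-446.26747309,  -81.0840183 , 1604.81337033])}
top {'K': array([[394.40961802,   0.        , 249.43762761],
       [  0.        , 394.40961802, 190.2507276 ],
       [  0.        ,   0.        ,   1.        ]]), 'k1': -0.058841882567381626, 'rvec': array([ 2.14408882, -2.18486032,  0.14924272]), 'tvec': array([  43.95015723,  541.49807469, 1409.24094391])}
wrist {'K': array([[313.6477541 ,   0.        , 253.00370553],
       [  0.        , 313.6477541 , 185.10987113],
       [  0.        ,   0.        ,   1.        ]]), 'k1': 0.024122677681615974, 'rvec': array([-2.27507557,  1.76068736,  0.28546308]), 'tvec': array([-648.43392803,  -41.39207966,  380.82210551])}
```

View pics/scene0.png

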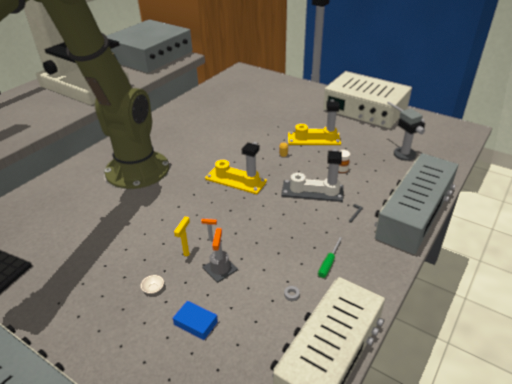

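View pics/top0.png

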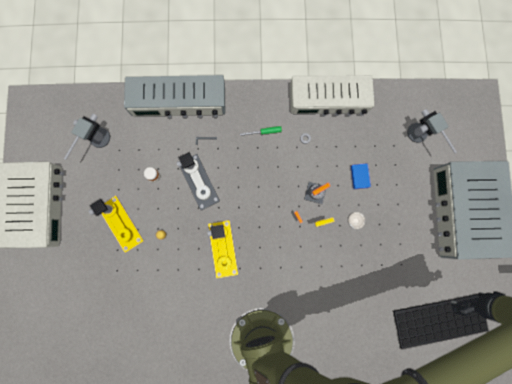

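View pics/wrist0.png

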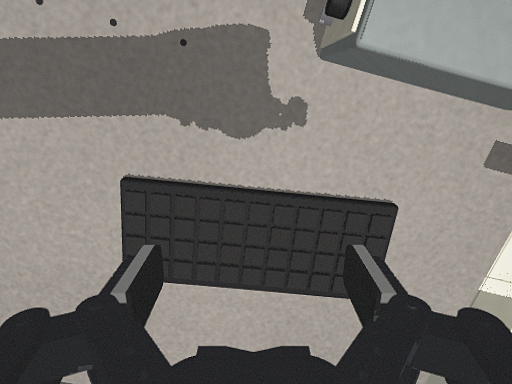

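The scene view shows two orange T-keys. The larger is at (217,240) in the dark-plate stand and the smaller at (209,225). There is also a yellow key at (183,235). One clamp is metal, with its bore at about (297,182), and two are yellow look-alikes. In the top view the keys are at (320,188), (297,216) and (320,222), and the metal clamp's boss is at about (203,190). The larger orange key and the grey clamp fit the description. Next I'll enlarge and measure both.

```bash
cat > h.py <<'E'
import numpy as np, cv2
from station import env
def ray(n,uv,c=None):
    c=c or env.get_calibration(n);K=c["K"];R=cv2.Rodrigues(c["rvec"])[0]
    d=np.array([c["k1"],0,0,0,0.])
    p=cv2.undistortPoints(np.array([[uv]],float),K,d).ravel()
    return -R.T@c["tvec"], R.T@np.array([p[0],p[1],1])
def onz(n,uv,z,c=None):
    o,d=ray(n,uv,c);return o+d*(z-o[2])/d[2]
def tri(r):
    A=0;b=0
    for o,d in r:
        d=d/np.linalg.norm(d);P=np.eye(3)-np.outer(d,d);A=A+P;b=b+P@o
    x=np.linalg.solve(A,b);return x,[np.linalg.norm(np.cross(x-o,d/np.linalg.norm(d))) for o,d in r]
def orange(im):
    h=cv2.cvtColor(im,cv2.COLOR_RGB2HSV)
    return ((h[...,0]>=4)&(h[...,0]<=16)&(h[...,1]>190)&(h[...,2]>120)).astype(np.uint8)*255
def proj(n,X,c=None):
    c=c or env.get_calibration(n)
    return cv2.projectPoints(np.array([X],float),c["rvec"],c["tvec"],c["K"],np.array([c["k1"],0,0,0,0.]))[0].ravel()
E
python3 - <<'E'
from h import *
ims={n:cv2.imread(f"pics/{n}0.png")[:,:,::-1].copy() for n in("scene","top")}
for n,im in ims.items():
    nn,l,s,c=cv2.connectedComponentsWithStats(orange(im))
    for i in range(1,nn):
        if s[i,4]>15:print(n,s[i],c[i], cv2.minAreaRect(np.argwhere(l==i)[:,::-1].astype(np.float32)))
a=cv2.resize(ims["scene"][200:290,160:260],None,fx=4,fy=4,interpolation=2)
b=cv2.resize(ims["top"][165:235,270:370],None,fx=4,fy=4,interpolation=2)
c=cv2.resize(ims["scene"][140:210,260:360],None,fx=4,fy=4,interpolation=2)
d=cv2.resize(ims["top"][145:215,160:260],None,fx=4,fy=4,interpolation=2)
w=np.vstack([np.hstack([b,d]),np.hstack([c,a[:280]])])
cv2.imwrite("pics/crop0.png",w[:,:,::-1])
E
```

```text
scene [202 219  14   5  61] [208.54098361 220.96721311] ((208.5, 221.0), (4.0, 13.0), 90.0)
scene [213 228   8  22 127] [216.5984252  238.84251969] ((216.50001525878906, 238.5), (6.411561012268066, 21.536266326904297), 9.462321281433105)
```

View pics/crop0.png

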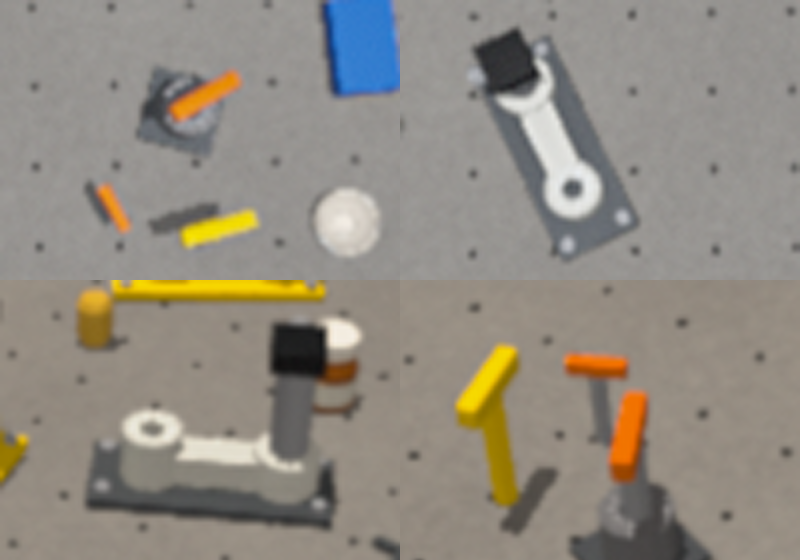

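The crop confirms both choices. The larger orange bar sits in the stand at about (321,189) in the top view. The metal clamp's bore is at about (203,192) in the top view and (298,177) in the scene view.

```bash
python3 - <<'E'
from h import *
im=cv2.imread("pics/top0.png")[:,:,::-1].copy()
h=cv2.cvtColor(im,cv2.COLOR_RGB2HSV)
m=((h[...,0]>=3)&(h[...,0]<=18)&(h[...,1]>150)).astype(np.uint8)
nn,l,s,c=cv2.connectedComponentsWithStats(m)
for i in range(1,nn):
    if s[i,4]>15:
        r=cv2.minAreaRect(np.argwhere(l==i)[:,::-1].astype(np.float32));bx=cv2.boxPoints(r)
        print(s[i],c[i],r)
        e=[(bx[0]+bx[1])/2,(bx[2]+bx[3])/2] if np.linalg.norm(bx[0]-bx[1])<np.linalg.norm(bx[1]-bx[2]) else [(bx[1]+bx[2])/2,(bx[3]+bx[0])/2]
        A,B=onz("top",e[0],125),onz("top",e[1],125);print("ends",A,B,np.linalg.norm(A-B),np.degrees(np.arctan2(*(B-A)[[1,0]])),onz("top",c[i],123))
print("tri key",tri([ray("top",(321.5,188.5)),ray("scene",(216.6,238.8))]))
print("bore",onz("top",(203,191.7),58),onz("scene",(298,177),58))
print("head",onz("top",(187,160),155))
# stand plate center: dark
print("stand",onz("top",(270+181/4,165+108/4),6))
from scipy.spatial.transform import Rotation as R
print(R.from_rotvec(env.sense()["orientation"]).as_matrix())
E
```

```text
[312 183  18  12  78] [320.41025641 188.65384615] ((320.57354736328125, 188.45590209960938), (4.458963394165039, 18.35034942626953), 59.03623962402344)
ends [ 548.59050548 -237.55039268  125.        ] [ 516.84340122 -181.71691368  125.        ] 64.22815586315413 119.62270607320785 [ 532.2552584  -209.36660015  123.        ]
[295 212   7  11  32] [297.875  216.4375] ((297.9000244140625, 216.800048828125), (11.180339813232422, 2.683281421661377), 63.43495178222656)
ends [ 454.06203554 -119.97746055  125.        ] [ 419.70812859 -135.90014327  125.        ] 37.86453153178664 -155.1327619723145 [ 438.20792801 -128.17848176  123.        ]
tri key (array([ 534.10788536, -214.08722367,  116.15523332]), [np.float64(0.6986207115500865), np.float64(0.6986207115501804)])
bore [536.91547502 200.8977418   58.        ] [540.24821215 200.02463556  58.        ]
head [633.86622116 244.4646043  155.        ]
stand [ 534.56585187 -212.60142548    6.        ]
[[ 2.50090155e-01 -9.68222435e-01 -4.80662222e-04]
 [-9.68221449e-01 -2.50090589e-01  1.38653674e-03]
 [-1.46268508e-03  1.18628284e-04 -9.99998923e-01]]
```

move_arm(steps=[[[0, 0, 0.115, 2.3, 2.6, 0, 1], [0, 0, 0.115, 2.3, 2.6, 0, 1], [0, 0, 0.115, 2.3, 2.6, 0, 1], [0, 0, 0.115, 2.3, 2.6, 0, 1], [0, 0, 0.115, 2.3, 2.6, 0, 1], [0, 0, 0.115, 2.3, 2.6, 0, 1], [0, 0, 0.115, 2.3, 2.6, 0, 1], [0, 0, 0.115, 2.3, 2.6, 0, 1]]])

```text
time_s: 0.82
tool_pos: [347.3, -419.8, 231.2]
orientation: [3.081, -0.612, -0.0]
force: [1.2, -0.4, -0.2]
opening: 85.3
```

move_arm(steps=[[[0, 0, 0.115, 2.3, 2.6, 0, 1], [0, 0, 0.115, 2.3, 2.6, 0, 1], [0, 0, 0.115, 2.3, 2.6, 0, 1], [0, 0, 0.115, 2.3, 2.6, 0, 1], [0, 0, 0.115, 2.3, 2.6, 0, 1], [0, 0, 0.115, 2.3, 2.6, 0, 1], [0, 0, 0.115, 2.3, 2.6, 0, 1], [0, 0, 0.115, 2.3, 2.6, 0, 1]]])

```text
time_s: 1.48
tool_pos: [531.2, -212.0, 231.2]
orientation: [3.033, 0.819, -0.0]
force: [0.4, -0.5, -0.6]
opening: 85.9
```

```bash
cat >> h.py <<'E'
from scipy.spatial.transform import Rotation as Ro
def st():
    s=env.sense();M=Ro.from_rotvec(s["orientation"]).as_matrix()
    print("t",round(s["time_s"],2),"p",s["tool_pos"].round(1),"yaw",np.degrees(np.arctan2(M[1,0],M[0,0])).round(1),"zax",M[:,2].round(3),"F",s["force"].round(2),"T",s["wrist_torque"].round(3),"op",round(s["opening"],1),"q",s["joint_pos"].round(2));return s
E
python3 - <<'E'
from h import *
st();c=env.get_calibration("wrist");im=env.read_camera("wrist");cv2.imwrite("pics/w1.png",im[:,:,::-1])
print(proj("wrist",(533,-211,125)))
h=cv2.cvtColor(im,cv2.COLOR_RGB2HSV)
m=((h[...,0]>=3)&(h[...,0]<=18)&(h[...,1]>150)).astype(np.uint8)
nn,l,s,ce=cv2.connectedComponentsWithStats(m)
for i in range(1,nn):
    if s[i,4]>50:
        r=cv2.minAreaRect(np.argwhere(l==i)[:,::-1].astype(np.float32));print(s[i],ce[i],r)
        bx=cv2.boxPoints(r); print([onz("wrist",b,125,c).round(1) for b in bx])
E
```

```text
t 1.48 p [ 531.2 -212.   231.2] yaw 30.2 zax [-0. -0. -1.] F [ 0.42 -0.52 -0.64] T [-0.031 -0.061  0.055] op 85.9 q [ 0.86  0.2  -0.6   1.63  0.12  1.34  0.77]
[244.32666458 189.44317081]
[182  36  52  17 716] [207.29050279  44.01396648] ((207.4213104248047, 44.101524353027344), (51.72535705566406, 14.106915473937988), 4.085616588592529)
[array([ 434.2, -149.3,  125. ]), array([ 430.7, -140.6,  125. ]), array([ 463.9, -123.9,  125. ]), array([ 467.8, -132.4,  125. ])]
[ 247  142   20   78 1335] [255.99475655 179.64644195] ((256.5, 180.5), (77.0, 19.0), 90.0)
[array([ 509.5, -183.9,  125. ]), array([ 522.6, -176.3,  125. ]), array([ 557.2, -233.9,  125. ]), array([ 543. , -242.2,  125. ])]
```

View pics/w1.png

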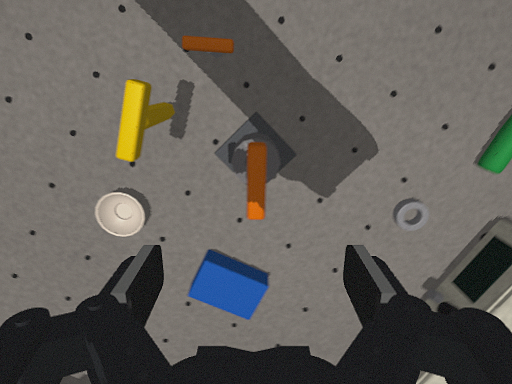

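The wrist view puts the orange bar at about (256,180), lying parallel to the open jaws' pads. Casting onto z=125 gives a centre of (533,-210) and a length of 67 mm, which matches 66. I'll descend with the tip just below the bar bottom, because the shank corners are wider than the bar.

move_arm(steps=[[[0, 0, 0, 0.2, 0.2, -1, 1], [0, 0, 0, 0, 0, -2, 1], [0, 0, 0, 0, 0, -2, 1], [0, 0, 0, 0, 0, -2, 1], [0, 0, 0, 0, 0, -2, 1], [0, 0, 0, 0, 0, -2, 1], [0, 0, 0, 0, 0, -1, 1], [0, 0, 0, 0, 0, -0.5, 1]]])

```text
time_s: 2.2
tool_pos: [530.5, -211.9, 104.0]
orientation: [-3.034, -0.807, 0.005]
force: [-1.0, -0.2, 0.3]
opening: 85.5
```

move_arm(steps=[[[0, 0, 0, 0, 0, 0, -0.3], [0, 0, 0, 0, 0, 0, -0.5], [0, 0, 0, 0, 0, 0, -1], [0, 0, 0, 0, 0, 0, -1], [0, 0, 0, 0, 0, 0, -1], [0, 0, 0, 0, 0, 0, -1], [0, 0, 0, 0, 0, 0, -1], [0, 0, 0, 0, 0, 0, -1]]])

```text
time_s: 2.87
tool_pos: [533.2, -211.6, 107.3]
orientation: [3.034, 0.81, 0.002]
force: [0.6, 1.2, 4.5]
opening: 14.3
```

```bash
python3 - <<'E'
from h import *
st();im=env.read_camera("wrist");cv2.imwrite("pics/w2.png",im[:,:,::-1])
E
```

```text
t 2.87 p [ 533.2 -211.6  107.3] yaw 29.9 zax [ 0.002 -0.001 -1.   ] F [0.64 1.18 4.48] T [ 0.027  0.079 -0.009] op 14.3 q [ 0.83  0.31 -0.58  1.78  0.19  1.11  0.71]
```

View pics/w2.png

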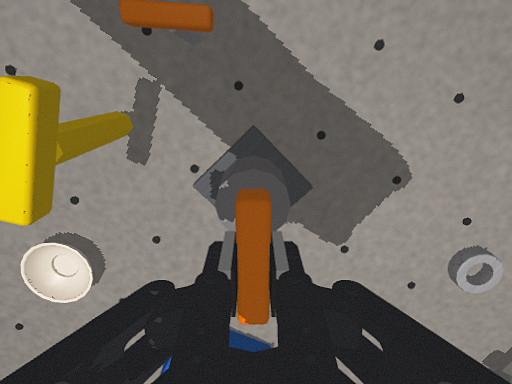

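The key is gripped mid-bar with the opening at 14.3, and the bar spans rows 188–325 between the fingers. Next I lift it 90 mm.

move_arm(steps=[[[0, 0, 0, 0, 0, 0.5, -1], [0, 0, 0, 0, 0, 1.2, -1], [0, 0, 0, 0, 0, 1.5, -1], [0, 0, 0, 0, 0, 1.5, -1], [0, 0, 0, 0, 0, 1.5, -1], [0, 0, 0, 0, 0, 1.5, -1], [0, 0, 0, 0, 0, 1.3, -1], [0, 0, 0, 0, 0, 0, -1]]])

```text
time_s: 3.58
tool_pos: [534.1, -211.7, 199.6]
orientation: [3.032, 0.81, 0.006]
force: [0.7, -0.4, -1.0]
opening: 14.7
```

```bash
python3 - <<'E'
from h import *
st();im=env.read_camera("wrist");cv2.imwrite("pics/w3.png",im[:,:,::-1])
im=env.read_camera("scene");cv2.imwrite("pics/s3.png",cv2.resize(im[170:300,140:300],None,fx=5,fy=4.5,interpolation=2)[:,:,::-1])
E
```

```text
t 3.58 p [ 534.1 -211.7  199.6] yaw 29.9 zax [ 0.004 -0.002 -1.   ] F [ 0.72 -0.35 -0.96] T [ 0.002 -0.034 -0.003] op 14.7 q [ 0.85  0.22 -0.6   1.67  0.13  1.28  0.75]
```

View pics/s3.png

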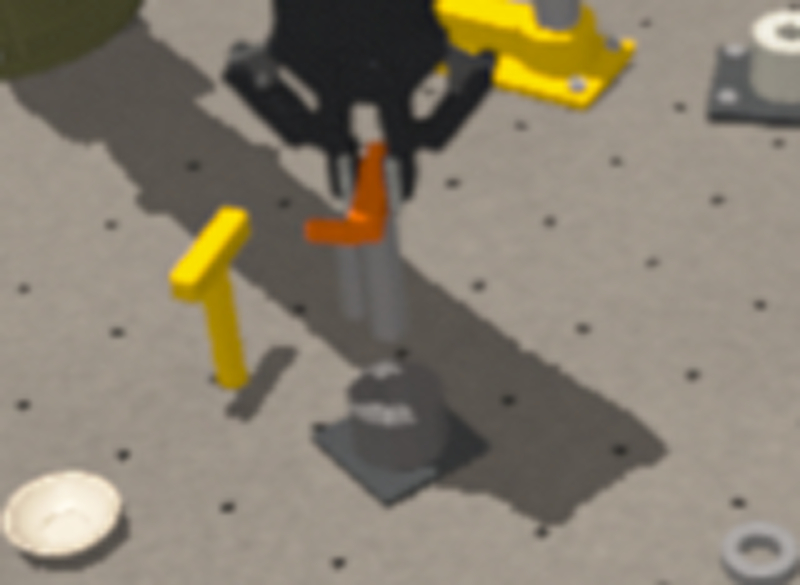

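The key hangs straight and clear of the stand, with its tip at about (218,245) in the scene view. I'll transfer it to the clamp.

move_arm(steps=[[[0, 0, 0.046, 0, 1.5, 0, -1], [0, 0, 0.046, 0, 2.6, 0, -1], [0, 0, 0.046, 0, 2.6, 0, -1], [0, 0, 0.046, 0, 2.6, 0, -1], [0, 0, 0.046, 0, 2.6, 0, -1], [0, 0, 0.046, 0, 2.6, 0, -1], [0, 0, 0.046, 0, 2.6, 0, -1], [0, 0, 0.046, 0, 2.6, 0, -1]]])

```text
time_s: 4.35
tool_pos: [532.1, -10.7, 196.5]
orientation: [2.831, 1.361, 0.0]
force: [0.9, -0.5, -0.6]
opening: 14.7
```

move_arm(steps=[[[0, 0, 0.046, 0, 2.6, 0, -1], [0, 0, 0.046, 0, 2.6, 0, -1], [0, 0, 0.046, 0, 2.6, 0, -1], [0, 0, 0.046, 0, 2.6, 0, -1], [0, 0, 0.046, 0, 2.6, 0, -1], [0, 0, 0.046, 0, 2.6, 0, -1], [0, 0, 0.046, 0.2, 2.4, 0, -1], [0, 0, 0, 0.2, 1.5, 0, -1]]])

```text
time_s: 5.02
tool_pos: [534.8, 186.3, 196.8]
orientation: [-2.573, -1.801, -0.002]
force: [0.4, -0.1, -0.6]
opening: 14.5
```

```bash
python3 - <<'E'
from h import *
st();im=env.read_camera("wrist");cv2.imwrite("pics/w4.png",im[:,:,::-1])
im=env.read_camera("scene");cv2.imwrite("pics/s4f.png",im[:,:,::-1]);cv2.imwrite("pics/s4.png",cv2.resize(im[110:230,240:380],None,fx=5,fy=5,interpolation=2)[:,:,::-1])
E
```

```text
t 5.02 p [534.8 186.3 196.8] yaw 70.0 zax [ 0.     0.002 -1.   ] F [ 0.38 -0.13 -0.61] T [ 0.032 -0.045 -0.046] op 14.5 q [ 0.41  0.27 -0.92  1.69  0.22  1.29  0.67]
```

View pics/s4.png

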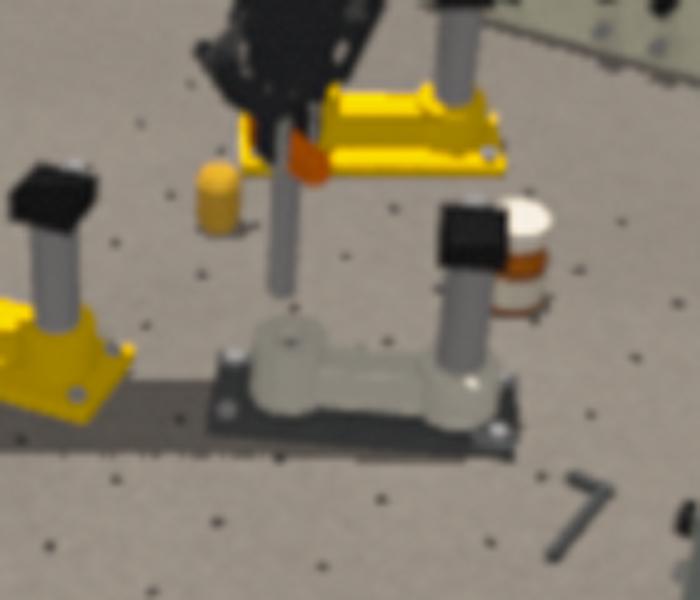

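View pics/w4.png

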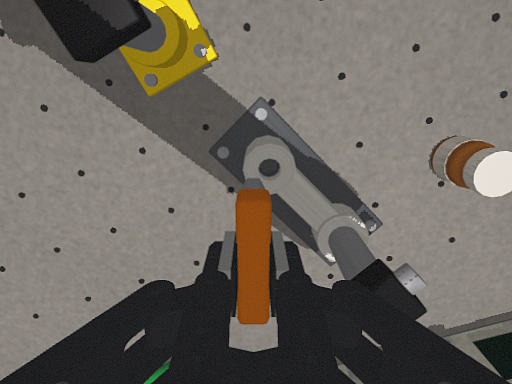

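The scene view shows the key tip at about (296,169), above and short of the bore at (298,178). The wrist view shows the bore mouth at (269,167). I'll measure both.

```bash
python3 - <<'E'
from h import *
s=st();im=cv2.imread("pics/w4.png");g=cv2.cvtColor(im,cv2.COLOR_BGR2GRAY)
x0,y0=252,148;cr=g[y0:190,x0:290]
m=(cr<75).astype(np.uint8)
nn,l,S,c=cv2.connectedComponentsWithStats(m)
for i in range(1,nn):
    if S[i,4]>30:
        print(S[i],c[i]+[x0,y0],"z58:",onz("wrist",c[i]+[x0,y0],58).round(1))
for uv in [(259,167),(280,167)]: print(onz("wrist",uv,58).round(1))
big=cv2.resize(im[130:330,190:330],None,fx=4,fy=3,interpolation=2);cv2.imwrite("pics/w4c.png",big)
tip=s["tool_pos"]+[0,0,-99.3]
print("tip pred scene",proj("scene",tip), "seen ~ (296.2,169)", onz("scene",(296.2,168.5),97.5))
print("bore scene", onz("scene",(298.2,178.4),58),"proj of 538,200,58",proj("scene",(538,200,58)),proj("wrist",(538,200,58)))
E
```

```text
t 5.12 p [534.8 186.8 196.8] yaw 70.0 zax [ 0.     0.003 -1.   ] F [ 0.89  0.61 -1.6 ] T [-0.006 -0.031  0.015] op 14.1 q [ 0.41  0.27 -0.92  1.69  0.22  1.29  0.67]
[  7  11  21  18 282] [268.86879433 167.35815603] z58: [535.  203.4  58. ]
[531.5 194.9  58. ]
[538.2 213.2  58. ]
tip pred scene [294.91514574 168.53552336] seen ~ (296.2,169) [538.16431361 189.07356245  97.5       ]
bore scene [544.57395012 193.7855875   58.        ] proj of 538,200,58 [297.3932027  176.78093783] [266.52439142 171.48728018]
```

View pics/w4c.png

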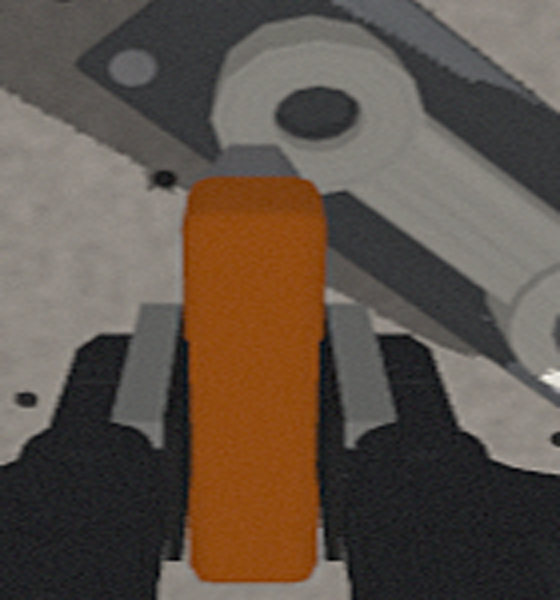

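```bash
python3 - <<'E'
from h import *
s=st();p=s["tool_pos"];yaw=np.radians(70)
im=cv2.imread("pics/w4.png")
c=env.get_calibration("wrist")
def P(X):return proj("wrist",X,c)
import itertools
a=np.arange(0,360,10)
circ=np.array([P(p+[7.5*np.cos(np.radians(t)),7.5*np.sin(np.radians(t)),-99.3]) for t in a])
kx=yaw+np.pi/2
hexc=np.array([P(p+[9.8*np.cos(kx+np.pi/6+t),9.8*np.sin(kx+np.pi/6+t),-97.3]) for t in np.arange(6)*np.pi/3])
ht=np.array([P(p+[9.8*np.cos(kx+np.pi/6+t),9.8*np.sin(kx+np.pi/6+t),-2]) for t in np.arange(6)*np.pi/3])
bar=np.array([P(p+np.array([np.cos(kx)*i-np.sin(kx)*j,np.sin(kx)*i+np.cos(kx)*j,17.7])) for i,j in((33,8),(33,-8),(-33,-8),(-33,8))])
print("circ top row",circ[circ[:,1].argmin()],"cols",circ[:,0].min(),circ[:,0].max());print("hex",hexc.round(1));print("bar",bar.round(1))
big=cv2.resize(im[130:330,190:330],None,fx=4,fy=3,interpolation=2)
for q,col in((circ,(0,255,0)),(hexc,(255,0,0)),(bar,(255,255,0))):
    cv2.polylines(big,[((q-[190,130]+.5)*[4,3]).astype(int)],True,col,1)
cv2.imwrite("pics/w4d.png",big)
o=c["rvec"];print("cam pos",-cv2.Rodrigues(o)[0].T@c["tvec"])
E
```

```text
t 5.12 p [534.8 186.8 196.8] yaw 70.0 zax [ 0.     0.003 -1.   ] F [ 0.89  0.61 -1.6 ] T [-0.006 -0.031  0.015] op 14.1 q [ 0.41  0.27 -0.92  1.69  0.22  1.29  0.67]
circ top row [251.97347958 177.58696473] cols 242.76956778551752 261.1914565736652
hex [[245.8 177.1]
 [239.9 187.2]
 [246.  197. ]
 [258.  197. ]
 [264.1 187.2]
 [258.1 177.1]]
bar [[233.  199.5]
 [270.5 199.5]
 [268.2 325.6]
 [235.6 325.6]]
cam pos [459.19193781 214.49695263 339.82876416]
```

View pics/w4d.png

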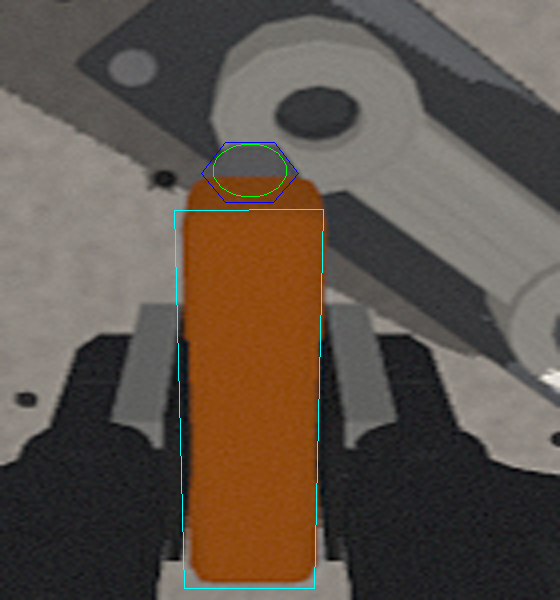

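```bash
python3 - <<'E'
from h import *
s=st()
im=cv2.imread("pics/w4.png")
for r in(176,177,178,179,180,182,184,186,188): print(r,[tuple(im[r,x]) for x in range(242,268,2)] if r in(179,182) else im[r,242:270].astype(int).sum(1).tolist())
print("col",im[170:200,252].astype(int).tolist())
big=cv2.resize(im[140:200,225:305],None,fx=9,fy=9,interpolation=cv2.INTER_NEAREST);cv2.imwrite("pics/w4e.png",cv2.convertScaleAbs(big,alpha=1.5))
E
```

```text
t 5.12 p [534.8 186.8 196.8] yaw 70.0 zax [ 0.     0.003 -1.   ] F [ 0.89  0.61 -1.6 ] T [-0.006 -0.031  0.015] op 14.1 q [ 0.41  0.27 -0.92  1.69  0.22  1.29  0.67]
176 [176, 155, 266, 367, 385, 384, 390, 391, 396, 407, 390, 391, 389, 393, 385, 376, 392, 387, 354, 344, 328, 314, 294, 276, 247, 215, 200, 207]
177 [155, 140, 229, 344, 392, 367, 362, 371, 378, 377, 370, 376, 381, 373, 367, 372, 369, 378, 387, 367, 331, 328, 336, 339, 335, 314, 301, 295]
178 [164, 155, 193, 321, 367, 311, 299, 284, 302, 297, 300, 297, 306, 292, 291, 289, 288, 329, 390, 396, 374, 331, 330, 327, 326, 325, 335, 337]
179 [(np.uint8(59), np.uint8(60), np.uint8(58)), (np.uint8(60), np.uint8(58), np.uint8(56)), (np.uint8(98), np.uint8(102), np.uint8(104)), (np.uint8(83), np.uint8(84), np.uint8(83)), (np.uint8(84), np.uint8(81), np.uint8(82)), (np.uint8(81), np.uint8(81), np.uint8(80)), (np.uint8(85), np.uint8(80), np.uint8(83)), (np.uint8(80), np.uint8(82), np.uint8(82)), (np.uint8(84), np.uint8(82), np.uint8(83)), (np.uint8(112), np.uint8(116), np.uint8(118)), (np.uint8(121), np.uint8(127), np.uint8(131)), (n
[... 1018 characters left out ...]
258, 259, 262, 257, 266, 268, 261, 256, 252, 250, 242, 231, 261, 340, 391, 382, 388, 387, 397]
188 [253, 250, 238, 243, 248, 257, 249, 257, 250, 261, 254, 249, 274, 253, 251, 264, 238, 262, 241, 237, 245, 234, 266, 358, 407, 387, 390, 385]
col [[123, 130, 132], [122, 129, 131], [126, 132, 134], [124, 129, 133], [125, 129, 132], [122, 128, 130], [126, 131, 133], [119, 125, 126], [99, 100, 101], [81, 81, 80], [88, 86, 86], [83, 84, 82], [88, 85, 87], [82, 83, 83], [87, 88, 85], [88, 85, 86], [88, 86, 85], [93, 89, 87], [77, 81, 96], [32, 68, 123], [2, 62, 122], [21, 65, 125], [12, 62, 123], [18, 62, 123], [20, 65, 127], [10, 61, 121], [12, 62, 124], [21, 67, 126], [18, 66, 127], [16, 67, 127]]
```

View pics/w4e.png

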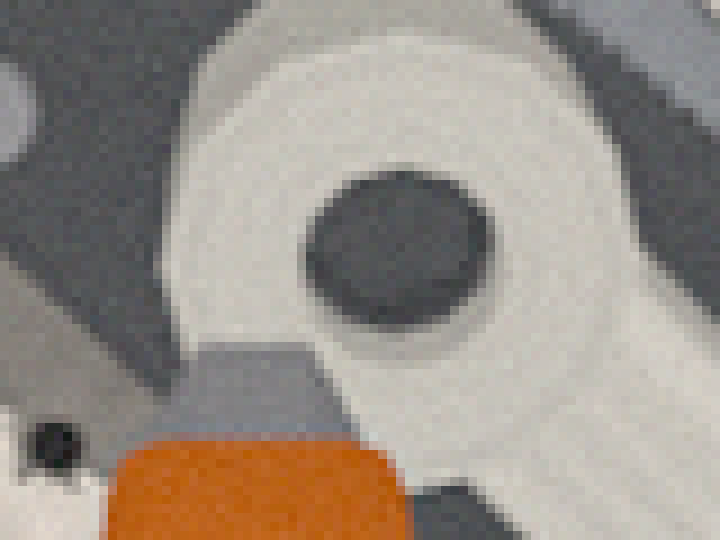

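```bash
python3 - <<'E'
from h import *
s=st();c=env.get_calibration("wrist")
im=cv2.imread("pics/w4.png")
b=onz("wrist",(269.7,169.6),58,c)
ci=np.array([proj("wrist",b+[10.4*np.cos(t),10.4*np.sin(t),0],c) for t in np.linspace(0,6.28,40)])
print("bore",b,ci.min(0),ci.max(0))
t=onz("wrist",(252.8,188.0),99.5,c);print("tip",t,"diff",b-t)
# boss outer 48 across
co=np.array([proj("wrist",b+[24*np.cos(t),24*np.sin(t),0],c) for t in np.linspace(0,6.28,40)])
big=cv2.resize(im[140:200,225:305],None,fx=9,fy=9,interpolation=cv2.INTER_NEAREST);big=cv2.convertScaleAbs(big,alpha=1.5)
for q in(ci,co):cv2.polylines(big,[((q-[225,140]+.5)*9).astype(int)],True,(0,0,255),1)
cv2.imwrite("pics/w4g.png",big)
E
```

```text
t 5.12 p [534.8 186.8 196.8] yaw 70.0 zax [ 0.     0.003 -1.   ] F [ 0.89  0.61 -1.6 ] T [-0.006 -0.031  0.015] op 14.1 q [ 0.41  0.27 -0.92  1.69  0.22  1.29  0.67]
bore [537.29179479 203.37586029  58.        ] [258.52598008 158.69947201] [280.87364543 180.27142472]
tip [535.67827877 187.14382491  99.5       ] diff [  1.61351602  16.23203538 -41.5       ]
```

View pics/w4g.png

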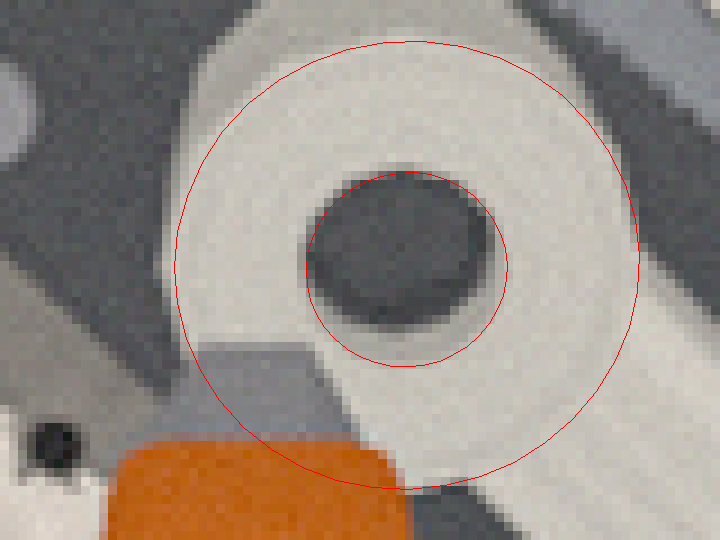

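The 20.8 mm bore and 48 mm boss circles both fit the picture. The shift from tip to bore, measured in the same view, is (+1.6, +16.2) mm.

move_arm(steps=[[[0, 0, 0, 0.16, 0.9, 0, -1], [0, 0, 0, 0, 0.72, 0, -1], [0, 0, 0, 0, 0, -0.8, -1], [0, 0, 0, 0, 0, -1, -1], [0, 0, 0, 0, 0, -1, -1], [0, 0, 0, 0, 0, -0.6, -1], [0, 0, 0, 0, 0, 0, -1], [0, 0, 0, 0, 0, 0, -1]]])

```text
time_s: 5.78
tool_pos: [537.8, 196.1, 161.5]
orientation: [-2.582, -1.788, 0.002]
force: [-1.3, 1.1, -0.9]
opening: 14.5
```

```bash
python3 - <<'E'
from h import *
st();im=env.read_camera("scene");cv2.imwrite("pics/s5.png",cv2.resize(im[140:210,260:350],None,fx=8,fy=8,interpolation=2)[:,:,::-1])
im=env.read_camera("wrist");cv2.imwrite("pics/w5.png",cv2.resize(im[130:230,200:310],None,fx=6,fy=6,interpolation=2)[:,:,::-1]);st()
E
```

```text
t 5.78 p [537.8 196.1 161.5] yaw 69.4 zax [-0.001 -0.    -1.   ] F [-1.25  1.07 -0.86] T [ 0.079 -0.02   0.011] op 14.5 q [ 0.37  0.32 -0.9   1.71  0.27  1.24  0.61]
t 5.88 p [538.4 196.7 162.6] yaw 69.4 zax [ 0.  0. -1.] F [ 0.21  0.14 -1.36] T [0.05  0.038 0.016] op 14.5 q [ 0.37  0.32 -0.9   1.71  0.27  1.24  0.61]
```

View pics/s5.png

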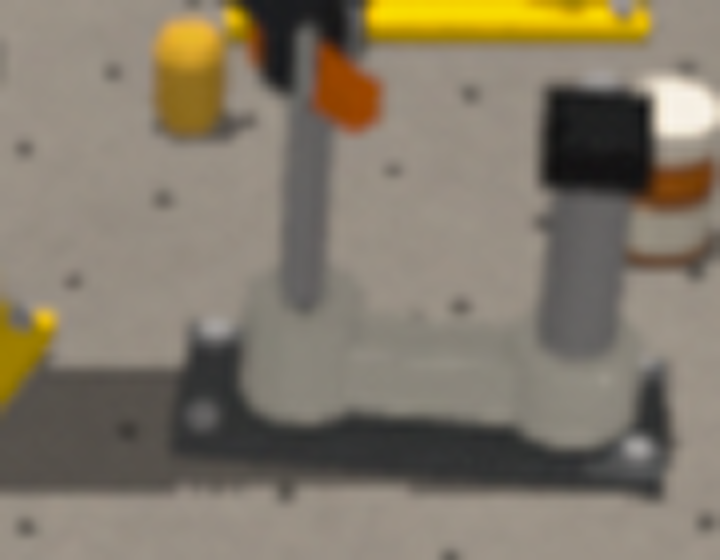

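View pics/w5.png

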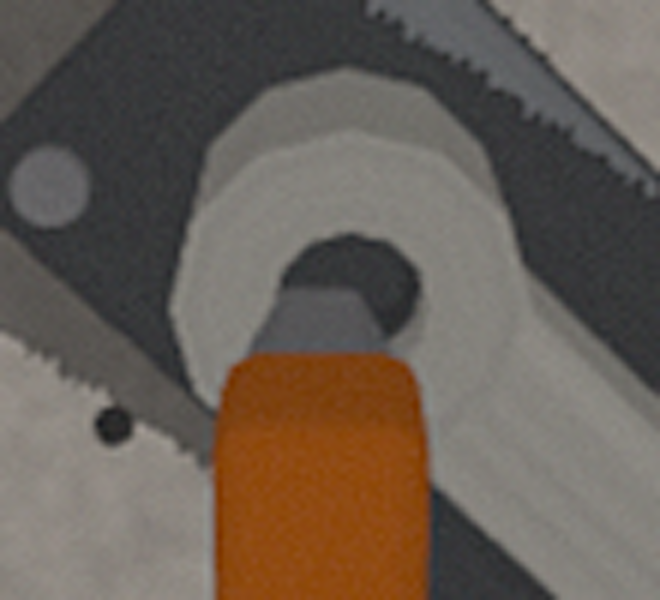

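```bash
python3 - <<'E'
from h import *
s=st();c=env.get_calibration("wrist")
off=np.array([535.678,187.144])-np.array([534.8,186.6])
for uv in [(258.4,180.0)]:
    b=onz("wrist",uv,58,c);ci=np.array([proj("wrist",b+[10.4*np.cos(t),10.4*np.sin(t),0],c) for t in np.linspace(0,6.28,40)])
    print("bore",b,ci.min(0),ci.max(0))
t=s["tool_pos"].copy();t[:2]+=off;t[2]-=97.3
kx=np.radians(69.4+90)
hx=np.array([proj("wrist",t+[9.8*np.cos(kx+np.pi/6+a),9.8*np.sin(kx+np.pi/6+a),0],c) for a in np.arange(6)*np.pi/3])
print(hx.round(1),"tip",t, "diff",b-t)
E
```

```text
t 5.88 p [538.4 196.7 162.6] yaw 69.4 zax [ 0.  0. -1.] F [ 0.21  0.14 -1.36] T [0.05  0.038 0.016] op 14.5 q [ 0.37  0.32 -0.9   1.71  0.27  1.24  0.61]
bore [536.78926249 202.73194411  58.        ] [245.81811419 167.84387651] [270.96333721 191.85963952]
[[247.2 177.7]
 [241.2 187.7]
 [247.3 197.5]
 [259.3 197.5]
 [265.4 187.7]
 [259.4 177.7]] tip [539.28804562 197.27696957  65.29049172] diff [-2.49878312  5.45497454 -7.29049172]
```

move_arm(steps=[[[0, 0, 0, -0.1, 0.3, 0, -1], [0, 0, 0, -0.1, 0.28, 0, -1], [0, 0, 0, 0, 0, 0, -1], [0, 0, 0, 0, 0, 0, -1], [0, 0, 0, 0, 0, 0, -1], [0, 0, 0, 0, 0, 0, -1], [0, 0, 0, 0, 0, 0, -1], [0, 0, 0, 0, 0, 0, -1]]])

```text
time_s: 6.55
tool_pos: [536.2, 202.5, 162.3]
orientation: [2.582, 1.789, 0.0]
force: [0.2, 0.4, -2.1]
opening: 14.8
```

```bash
python3 - <<'E'
from h import *
st()
im=env.read_camera("wrist");cv2.imwrite("pics/w6.png",cv2.resize(im[130:230,200:310],None,fx=6,fy=6,interpolation=2)[:,:,::-1]);st()
E
```

```text
t 6.55 p [536.2 202.5 162.3] yaw 69.4 zax [ 0. -0. -1.] F [ 0.2   0.38 -2.06] T [ 0.043 -0.009  0.008] op 14.8 q [ 0.36  0.32 -0.9   1.71  0.27  1.24  0.6 ]
t 6.6 p [536.2 202.5 162.3] yaw 69.4 zax [ 0.  0. -1.] F [-0.31  0.42 -2.17] T [0.001 0.003 0.017] op 14.8 q [ 0.36  0.32 -0.9   1.71  0.27  1.24  0.6 ]
```

View pics/w6.png

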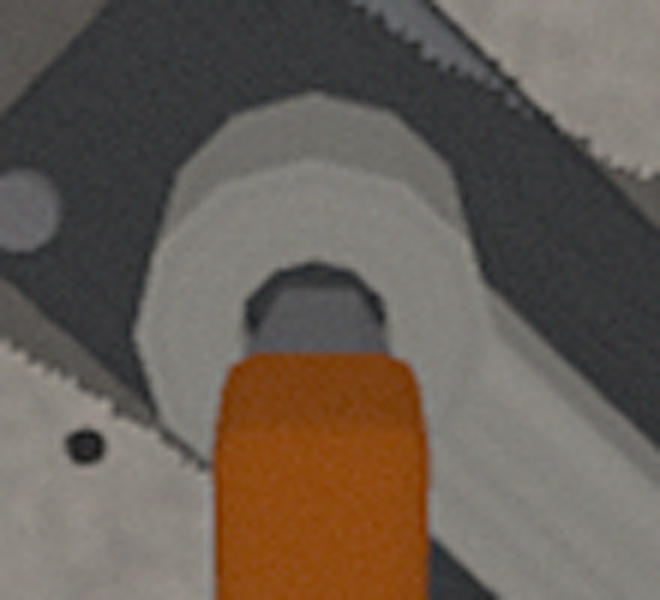

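```bash
python3 - <<'E'
from h import *
s=st();c=env.get_calibration("wrist")
p=s["tool_pos"];off=np.array([.9,.55])
for dx in(0,):
    t=np.append(p[:2]+off,65.);kx=np.radians(69.4+90)
    hx=np.array([proj("wrist",t+[9.8*np.cos(kx+np.pi/6+a),9.8*np.sin(kx+np.pi/6+a),0],c) for a in np.arange(6)*np.pi/3])
    b=np.append(t[:2],58.)
    ci=np.array([proj("wrist",b+[10.4*np.cos(q),10.4*np.sin(q),0],c) for q in np.linspace(0,6.28,60)])
    co=np.array([proj("wrist",b+[24*np.cos(q),24*np.sin(q),0],c) for q in np.linspace(0,6.28,60)])
    print(ci.min(0),ci.max(0))
im=cv2.imread("pics/w6.png")
for q,col in((ci,(0,0,255)),(hx,(255,0,0)),(co,(0,0,255))):cv2.polylines(im,[((q-[200,130]+.5)*6).astype(int)],True,col,1)
cv2.imwrite("pics/w6b.png",im)
E
```

```text
t 6.6 p [536.2 202.5 162.3] yaw 69.4 zax [ 0.  0. -1.] F [-0.31  0.42 -2.17] T [0.001 0.003 0.017] op 14.8 q [ 0.36  0.32 -0.9   1.71  0.27  1.24  0.6 ]
[240.80847019 173.01370302] [265.84802775 196.8141111 ]
```

View pics/w6b.png

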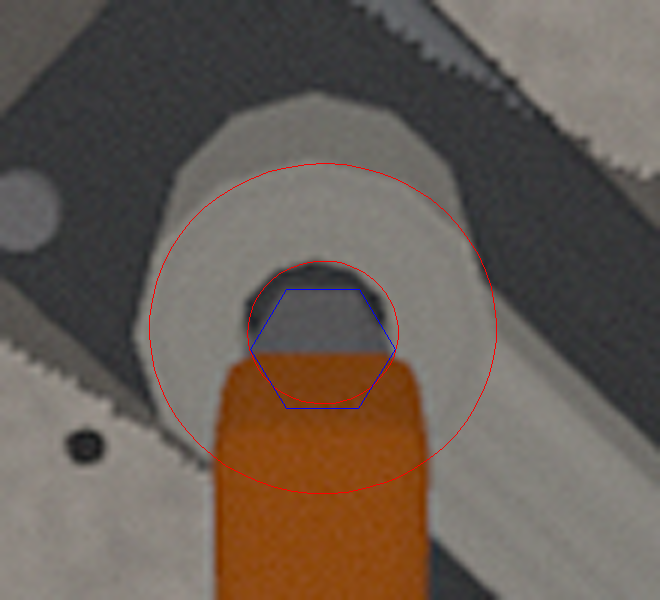

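The key and bore line up in the wrist view to within about 0.5 mm. I'll descend slowly.

move_arm(steps=[[[0, 0, 0, 0, -0.03, -0.15, -1], [0, 0, 0, 0, 0, -0.15, -1], [0, 0, 0, 0, 0, -0.15, -1], [0, 0, 0, 0, 0, -0.15, -1], [0, 0, 0, 0, 0, -0.1, -1], [0, 0, 0, 0, 0, -0.1, -1], [0, 0, 0, 0, 0, -0.1, -1], [0, 0, 0, 0, 0, 0, -1]]])

```text
time_s: 7.27
tool_pos: [536.1, 202.3, 153.1]
orientation: [-2.582, -1.789, 0.0]
force: [-0.8, 0.0, -2.1]
opening: 14.5
```

```bash
python3 - <<'E'
from h import *
st()
im=env.read_camera("wrist");cv2.imwrite("pics/w7.png",cv2.resize(im[130:230,200:310],None,fx=6,fy=6,interpolation=2)[:,:,::-1]);st()
E
```

```text
t 7.27 p [536.1 202.3 153.1] yaw 69.4 zax [-0.  0. -1.] F [-0.77  0.04 -2.06] T [-0.023  0.036  0.044] op 14.5 q [ 0.35  0.33 -0.9   1.72  0.28  1.22  0.6 ]
t 7.32 p [536.1 202.3 153.2] yaw 69.4 zax [-0.  0. -1.] F [-0.51  0.31 -1.2 ] T [ 0.024  0.035 -0.044] op 14.7 q [ 0.35  0.33 -0.9   1.72  0.28  1.22  0.6 ]
```

View pics/w7.png

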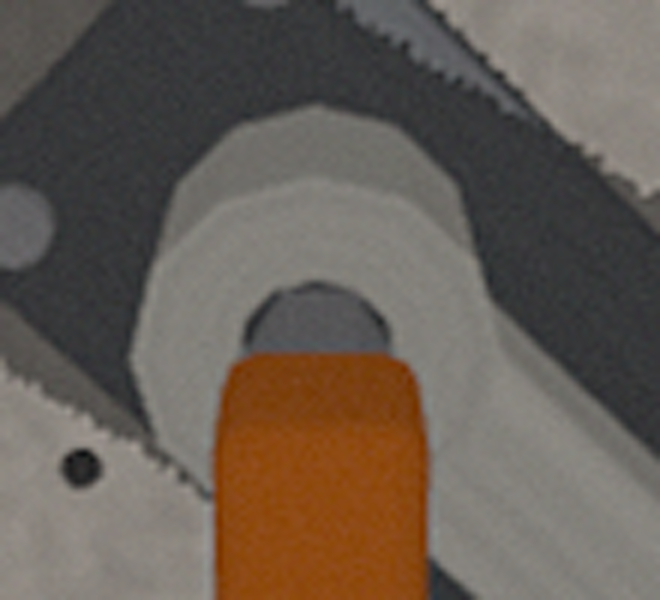

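move_arm(steps=[[[0, 0, 0, 0, 0, -0.12, -1], [0, 0, 0, 0, 0, -0.12, -1], [0, 0, 0, 0, 0, -0.12, -1], [0, 0, 0, 0, 0, -0.12, -1], [0, 0, 0, 0, 0, -0.12, -1], [0, 0, 0, 0, 0, -0.1, -1], [0, 0, 0, 0, 0, 0, -1], [0, 0, 0, 0, 0, 0, -1]]])

```text
time_s: 7.98
tool_pos: [536.1, 202.3, 146.3]
orientation: [-2.582, -1.789, 0.0]
force: [-0.7, 0.2, -2.0]
opening: 14.6
```

```bash
python3 - <<'E'
from h import *
st()
E
```

```text
t 7.98 p [536.1 202.3 146.3] yaw 69.4 zax [-0.  0. -1.] F [-0.73  0.15 -1.97] T [-0.101 -0.026  0.015] op 14.6 q [ 0.35  0.34 -0.9   1.73  0.28  1.21  0.59]
```

move_arm(steps=[[[0, 0, 0, 0, 0, -0.08, -1], [0, 0, 0, 0, 0, -0.08, -1], [0, 0, 0, 0, 0, -0.06, -1], [0, 0, 0, 0, 0, -0.06, -1], [0, 0, 0, 0, 0, -0.05, -1], [0, 0, 0, 0, 0, -0.05, -1], [0, 0, 0, 0, 0, 0, -1], [0, 0, 0, 0, 0, 0, -1]]])

```text
time_s: 8.65
tool_pos: [536.3, 202.4, 142.9]
orientation: [2.582, 1.789, 0.001]
force: [-0.3, -0.1, 1.2]
opening: 14.5
```

```bash
python3 - <<'E'
from h import *
st()
E
```

```text
t 8.65 p [536.3 202.4 142.9] yaw 69.4 zax [ 0.  0. -1.] F [-0.27 -0.06  1.16] T [-0.044  0.159 -0.026] op 14.5 q [ 0.35  0.34 -0.9   1.73  0.29  1.2   0.59]
```

Contact came at TCP z≈143, where the rim was expected, at about 3 N. I'll search clockwise in steps of about 7° with light pressure.

move_arm(steps=[[[0, 0, -0.025, 0, 0, 0, -1], [0, 0, -0.025, 0, 0, 0, -1], [0, 0, -0.025, 0, 0, 0, -1], [0, 0, -0.025, 0, 0, 0, -1], [0, 0, -0.025, 0, 0, 0, -1], [0, 0, 0, 0, 0, 0, -1], [0, 0, 0, 0, 0, 0, -1], [0, 0, 0, 0, 0, 0, -1]]])

```text
time_s: 9.32
tool_pos: [536.2, 202.4, 142.6]
orientation: [2.689, 1.625, 0.0]
force: [-0.3, 1.1, 0.9]
opening: 14.4
```

```bash
python3 - <<'E'
from h import *
st()
E
```

```text
t 9.32 p [536.2 202.4 142.6] yaw 62.3 zax [ 0.  0. -1.] F [-0.32  1.08  0.93] T [0.051 0.043 0.073] op 14.4 q [ 0.33  0.34 -0.87  1.73  0.27  1.2   0.47]
```

move_arm(steps=[[[0, 0, -0.025, 0, 0, 0, -1], [0, 0, -0.025, 0, 0, 0, -1], [0, 0, -0.025, 0, 0, 0, -1], [0, 0, -0.025, 0, 0, 0, -1], [0, 0, -0.025, 0, 0, 0, -1], [0, 0, 0, 0, 0, 0, -1], [0, 0, 0, 0, 0, 0, -1], [0, 0, 0, 0, 0, 0, -1]]])

```text
time_s: 9.98
tool_pos: [536.2, 202.3, 142.6]
orientation: [2.785, 1.454, 0.0]
force: [-0.8, 0.3, 1.7]
opening: 14.6
```

```bash
python3 - <<'E'
from h import *
st()
E
```

```text
t 9.98 p [536.2 202.3 142.6] yaw 55.1 zax [ 0. -0. -1.] F [-0.83  0.28  1.7 ] T [-0.018  0.066 -0.012] op 14.6 q [ 0.31  0.33 -0.85  1.74  0.26  1.2   0.35]
```

move_arm(steps=[[[0, 0, -0.025, 0, 0, 0, -1], [0, 0, -0.025, 0, 0, 0, -1], [0, 0, -0.025, 0, 0, 0, -1], [0, 0, -0.025, 0, 0, 0, -1], [0, 0, -0.025, 0, 0, 0, -1], [0, 0, 0, 0, 0, 0, -1], [0, 0, 0, 0, 0, 0, -1], [0, 0, 0, 0, 0, 0, -1]]])

```text
time_s: 10.65
tool_pos: [536.2, 202.3, 142.5]
orientation: [2.87, 1.277, 0.0]
force: [-0.1, -1.0, 1.7]
opening: 14.5
```

```bash
python3 - <<'E'
from h import *
st()
E
```

```text
t 10.65 p [536.2 202.3 142.5] yaw 48.0 zax [ 0. -0. -1.] F [-0.08 -1.01  1.67] T [-0.063  0.042 -0.007] op 14.5 q [ 0.3   0.32 -0.83  1.74  0.26  1.2   0.24]
```

move_arm(steps=[[[0, 0, -0.025, 0, 0, 0, -1], [0, 0, -0.025, 0, 0, 0, -1], [0, 0, -0.025, 0, 0, 0, -1], [0, 0, -0.025, 0, 0, 0, -1], [0, 0, -0.025, 0, 0, 0, -1], [0, 0, 0, 0, 0, 0, -1], [0, 0, 0, 0, 0, 0, -1], [0, 0, 0, 0, 0, 0, -1]]])

```text
time_s: 11.32
tool_pos: [536.2, 202.3, 142.5]
orientation: [2.944, 1.095, 0.0]
force: [0.2, -0.3, 0.5]
opening: 14.7
```

```bash
python3 - <<'E'
from h import *
st()
E
```

```text
t 11.32 p [536.2 202.3 142.5] yaw 40.8 zax [ 0. -0. -1.] F [ 0.18 -0.32  0.47] T [-0.13  -0.003  0.011] op 14.7 q [ 0.28  0.32 -0.81  1.74  0.25  1.19  0.12]
```

move_arm(steps=[[[0, 0, -0.025, 0, 0, 0, -1], [0, 0, -0.025, 0, 0, 0, -1], [0, 0, -0.025, 0, 0, 0, -1], [0, 0, -0.025, 0, 0, 0, -1], [0, 0, -0.025, 0, 0, 0, -1], [0, 0, 0, 0, 0, 0, -1], [0, 0, 0, 0, 0, 0, -1], [0, 0, 0, 0, 0, 0, -1]]])

```text
time_s: 11.98
tool_pos: [536.0, 202.3, 142.4]
orientation: [3.007, 0.909, -0.0]
force: [1.6, 0.4, -2.2]
opening: 14.1
```

```bash
python3 - <<'E'
from h import *
st()
E
```

```text
t 11.98 p [536.  202.3 142.4] yaw 33.6 zax [-0. -0. -1.] F [ 1.56  0.42 -2.23] T [-0.003 -0.159 -0.001] op 14.1 q [ 0.27  0.31 -0.79  1.74  0.24  1.19 -0.  ]
```

The force fell back to its free value (-2.2 N), so the key has lined up. I'll lower it in.

move_arm(steps=[[[0, 0, 0, 0, 0, -0.05, -1], [0, 0, 0, 0, 0, -0.05, -1], [0, 0, 0, 0, 0, -0.05, -1], [0, 0, 0, 0, 0, -0.05, -1], [0, 0, 0, 0, 0, -0.05, -1], [0, 0, 0, 0, 0, 0, -1], [0, 0, 0, 0, 0, 0, -1], [0, 0, 0, 0, 0, 0, -1]]])

```text
time_s: 12.65
tool_pos: [536.1, 202.3, 140.0]
orientation: [-3.007, -0.909, -0.0]
force: [0.3, -0.5, -1.8]
opening: 14.2
```

```bash
python3 - <<'E'
from h import *
st()
E
```

```text
t 12.65 p [536.1 202.3 140. ] yaw 33.6 zax [ 0.  0. -1.] F [ 0.25 -0.47 -1.78] T [ 0.03  -0.237 -0.075] op 14.2 q [ 0.27  0.31 -0.79  1.74  0.24  1.19 -0.  ]
```

move_arm(steps=[[[0, 0, 0, 0, 0, -0.1, -1], [0, 0, 0, 0, 0, -0.1, -1], [0, 0, 0, 0, 0, -0.1, -1], [0, 0, 0, 0, 0, -0.08, -1], [0, 0, 0, 0, 0, -0.08, -1], [0, 0, 0, 0, 0, -0.05, -1], [0, 0, 0, 0, 0, 0, -1], [0, 0, 0, 0, 0, 0, -1]]])

```text
time_s: 13.32
tool_pos: [536.1, 202.3, 134.8]
orientation: [3.007, 0.909, 0.0]
force: [1.5, 0.2, -1.2]
opening: 14.7
```

```bash
python3 - <<'E'
from h import *
st()
E
```

```text
t 13.32 p [536.1 202.3 134.8] yaw 33.6 zax [ 0. -0. -1.] F [ 1.5   0.18 -1.15] T [ 0.049 -0.306 -0.012] op 14.7 q [ 0.26  0.32 -0.79  1.74  0.24  1.18 -0.01]
```

move_arm(steps=[[[0, 0, 0, 0, 0, -0.05, -1], [0, 0, 0, 0, 0, -0.05, -1], [0, 0, 0, 0, 0, -0.04, -1], [0, 0, 0, 0, 0, -0.04, -1], [0, 0, 0, 0, 0, -0.03, -1], [0, 0, 0, 0, 0, 0, -1], [0, 0, 0, 0, 0, 0, -1], [0, 0, 0, 0, 0, 0, -1]]])

```text
time_s: 13.98
tool_pos: [536.3, 202.4, 133.1]
orientation: [3.007, 0.909, 0.001]
force: [-0.1, -0.8, 0.7]
opening: 14.2
```

```bash
python3 - <<'E'
from h import *
st()
E
```

```text
t 13.98 p [536.3 202.4 133.1] yaw 33.6 zax [ 0.  0. -1.] F [-0.07 -0.82  0.73] T [-0.076 -0.07   0.008] op 14.2 q [ 0.26  0.32 -0.79  1.75  0.25  1.17 -0.01]
```

The floor was reached after 9.8 mm of travel from the rim, against 10 mm expected, so the key is home. Before tightening I'll take a torque baseline.

```bash
cat >> h.py <<'E'
def tz(k=6):
    W=[];U=[];F=[]
    for i in range(k):
        im=env.read_camera("wrist");s=env.sense();W.append(s["wrist_torque"]);U.append(s["tau"][6]);F.append(s["force"])
    s=st();print("meanT",np.mean(W,0).round(3),"sd",np.std(W,0)[2].round(3),"tau7",np.mean(U).round(4),np.std(U).round(4),"F",np.mean(F,0).round(2));return im
E
python3 - <<'E'
from h import *
im=tz();cv2.imwrite("pics/w8.png",im[:,:,::-1])
im=env.read_camera("scene");cv2.imwrite("pics/s8.png",cv2.resize(im[110:210,250:350],None,fx=6,fy=6,interpolation=2)[:,:,::-1])
E
```

```text
t 14.28 p [536.2 202.4 132.9] yaw 33.6 zax [ 0.  0. -1.] F [0.09 0.01 0.77] T [-0.079 -0.116 -0.   ] op 14.8 q [ 0.26  0.32 -0.79  1.75  0.25  1.17 -0.01]
meanT [-0.063 -0.1    0.007] sd 0.028 tau7 0.0027 0.0 F [ 0.59 -0.18  1.21]
```

View pics/s8.png

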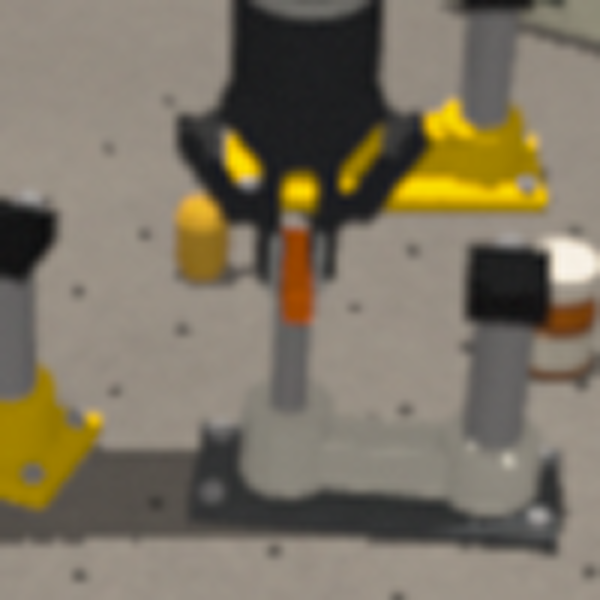

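move_arm(steps=[[[0, 0, -0.05, 0, 0, 0, -1], [0, 0, -0.05, 0, 0, 0, -1], [0, 0, -0.05, 0, 0, 0, -1], [0, 0, -0.05, 0, 0, 0, -1], [0, 0, -0.05, 0, 0, 0, -1], [0, 0, -0.05, 0, 0, 0, -1], [0, 0, 0, 0, 0, 0, -1], [0, 0, 0, 0, 0, 0, -1]]])

```text
time_s: 15.0
tool_pos: [536.5, 202.4, 133.0]
orientation: [3.109, 0.452, 0.001]
force: [0.9, -0.7, 0.8]
opening: 14.6
```

```bash
python3 - <<'E'
from h import *
tz()
E
```

```text
t 15.3 p [536.4 202.4 133. ] yaw 16.5 zax [ 0.001  0.    -1.   ] F [ 1.38 -0.71  1.14] T [-0.021 -0.586 -0.013] op 14.7 q [ 0.22  0.31 -0.74  1.75  0.23  1.17 -0.29]
meanT [-0.016 -0.474  0.016] sd 0.027 tau7 -0.0244 0.0085 F [ 1.45 -0.12  1.04]
```

move_arm(steps=[[[0, 0, -0.03, 0.01, 0, 0, -1], [0, 0, -0.03, 0.01, 0, 0, -1], [0, 0, -0.03, 0, 0, 0, -1], [0, 0, -0.03, 0, 0, 0, -1], [0, 0, -0.03, 0, 0, 0, -1], [0, 0, 0, 0, 0, 0, -1], [0, 0, 0, 0, 0, 0, -1], [0, 0, 0, 0, 0, 0, -1]]])

```text
time_s: 15.97
tool_pos: [536.5, 202.4, 132.9]
orientation: [-3.134, -0.216, -0.001]
force: [1.6, -0.1, 0.8]
opening: 14.5
```

```bash
python3 - <<'E'
from h import *
tz()
E
```

```text
t 16.27 p [536.5 202.4 132.9] yaw 7.9 zax [ 0.  0. -1.] F [ 1.78 -0.47  1.99] T [ 0.04  -0.611  0.048] op 14.4 q [ 0.21  0.31 -0.72  1.75  0.22  1.17 -0.44]
meanT [ 0.024 -0.614  0.043] sd 0.016 tau7 -0.0378 0.0014 F [ 2.02 -0.06  1.72]
```

move_arm(steps=[[[0, 0, -0.03, 0.02, 0, 0, -1], [0, 0, -0.03, 0.01, 0, 0, -1], [0, 0, -0.03, 0, 0, 0, -1], [0, 0, -0.03, 0, 0, 0, -1], [0, 0, -0.03, 0, 0, 0, -1], [0, 0, 0, 0, 0, 0, -1], [0, 0, 0, 0, 0, 0, -1], [0, 0, 0, 0, 0, 0, -1]]])

```text
time_s: 16.93
tool_pos: [536.7, 202.3, 132.9]
orientation: [3.141, -0.019, 0.0]
force: [2.0, 0.4, 2.0]
opening: 14.7
```

```bash
python3 - <<'E'
from h import *
tz()
E
```

```text
t 17.23 p [536.7 202.3 132.8] yaw -0.7 zax [ 0. -0. -1.] F [2.32 0.51 1.33] T [ 0.019 -0.633  0.054] op 14.4 q [ 0.19  0.3  -0.69  1.75  0.21  1.17 -0.58]
meanT [ 0.029 -0.608  0.051] sd 0.013 tau7 -0.038 0.0012 F [1.85 0.38 1.42]
```

move_arm(steps=[[[0, 0, -0.03, 0.02, 0.02, 0, -1], [0, 0, -0.03, 0.01, 0, 0, -1], [0, 0, -0.03, 0, 0, 0, -1], [0, 0, -0.03, 0, 0, 0, -1], [0, 0, -0.03, 0, 0, 0, -1], [0, 0, 0, 0, 0, 0, -1], [0, 0, 0, 0, 0, 0, -1], [0, 0, 0, 0, 0, 0, -1]]])

```text
time_s: 17.9
tool_pos: [536.9, 202.4, 132.8]
orientation: [3.131, -0.255, -0.0]
force: [0.5, -0.9, 1.7]
opening: 14.8
```

```bash
python3 - <<'E'
from h import *
tz(4)
E
```

```text
t 18.1 p [536.9 202.5 132.8] yaw -9.3 zax [-0. -0. -1.] F [ 1.15 -0.74  2.01] T [-0.108 -0.454  0.033] op 14.2 q [ 0.17  0.3  -0.67  1.75  0.2   1.17 -0.72]
meanT [-0.083 -0.52   0.037] sd 0.02 tau7 -0.0371 0.0006 F [ 1.26 -0.27  1.53]
```

move_arm(steps=[[[0, 0, -0.03, 0.01, 0, 0, -1], [0, 0, -0.03, 0.01, 0, 0, -1], [0, 0, -0.03, 0, 0, 0, -1], [0, 0, -0.03, 0, 0, 0, -1], [0, 0, -0.03, 0, 0, 0, -1], [0, 0, 0, 0, 0, 0, -1], [0, 0, 0, 0, 0, 0, -1], [0, 0, 0, 0, 0, 0, -1]]])

```text
time_s: 18.77
tool_pos: [537.1, 202.5, 132.8]
orientation: [3.103, -0.488, -0.0]
force: [2.0, -0.1, 1.4]
opening: 14.4
```

```bash
python3 - <<'E'
from h import *
tz(4)
E
```

```text
t 18.97 p [537.1 202.5 132.8] yaw -17.9 zax [-0. -0. -1.] F [ 2.26 -0.68  1.4 ] T [-0.208 -0.465  0.087] op 14.6 q [ 0.15  0.29 -0.65  1.75  0.19  1.16 -0.87]
meanT [-0.168 -0.463  0.043] sd 0.049 tau7 -0.0368 0.0007 F [ 1.81 -0.46  1.73]
```

move_arm(steps=[[[0, 0, -0.03, 0.01, 0, 0, -1], [0, 0, -0.03, 0.01, 0, 0, -1], [0, 0, -0.03, 0, 0, 0, -1], [0, 0, -0.03, 0, 0, 0, -1], [0, 0, 0, 0, 0, 0, -1], [0, 0, 0, 0, 0, 0, -1], [0, 0, 0, 0, 0, 0, -1], [0, 0, 0, 0, 0, 0, -1]]])

```text
time_s: 19.63
tool_pos: [537.3, 202.5, 132.8]
orientation: [3.068, -0.674, -0.0]
force: [0.5, -0.1, 1.3]
opening: 14.9
```

```bash
python3 - <<'E'
from h import *
tz(4)
E
```

```text
t 19.83 p [537.3 202.5 132.8] yaw -24.8 zax [-0. -0. -1.] F [ 1.31 -0.24  0.99] T [-0.257 -0.344  0.037] op 14.3 q [ 0.14  0.29 -0.63  1.75  0.18  1.16 -0.98]
meanT [-0.234 -0.367  0.054] sd 0.036 tau7 -0.0531 0.001 F [ 1.37 -0.77  1.36]
```

Torque is rising above the steady 0.04 N m drag, so the stop has been reached. I'll continue in small steps.

move_arm(steps=[[[0, 0, -0.03, 0, 0, 0, -1], [0, 0, -0.03, 0, 0, 0, -1], [0, 0, -0.03, 0, 0, 0, -1], [0, 0, -0.03, 0, 0, 0, -1], [0, 0, 0, 0, 0, 0, -1], [0, 0, 0, 0, 0, 0, -1], [0, 0, 0, 0, 0, 0, -1], [0, 0, 0, 0, 0, 0, -1]]])

```text
time_s: 20.5
tool_pos: [537.4, 202.4, 132.8]
orientation: [3.022, -0.857, 0.0]
force: [1.7, -1.0, 2.0]
opening: 14.9
```

```bash
python3 - <<'E'
from h import *
tz(6)
E
```

```text
t 20.8 p [537.4 202.5 132.8] yaw -31.7 zax [ 0. -0. -1.] F [ 1.81 -1.47  1.67] T [-0.382 -0.44   0.094] op 14.4 q [ 0.12  0.29 -0.61  1.75  0.18  1.16 -1.1 ]
meanT [-0.339 -0.441  0.073] sd 0.025 tau7 -0.0864 0.0013 F [ 1.22 -1.06  1.6 ]
```

move_arm(steps=[[[0, 0, -0.03, 0, 0, 0, -1], [0, 0, -0.03, 0, 0, 0, -1], [0, 0, -0.03, 0, 0, 0, -1], [0, 0, -0.03, 0, 0, 0, -1], [0, 0, -0.03, 0, 0, 0, -1], [0, 0, -0.03, 0, 0, 0, -1], [0, 0, 0, 0, 0, 0, -1], [0, 0, 0, 0, 0, 0, -1]]])

```text
time_s: 21.47
tool_pos: [537.4, 202.4, 132.8]
orientation: [2.933, -1.124, 0.0]
force: [2.3, -1.6, 1.4]
opening: 14.2
```

```bash
python3 - <<'E'
from h import *
im=tz(6);cv2.imwrite("pics/w9.png",im[:,:,::-1])
E
```

```text
t 21.77 p [537.4 202.4 132.8] yaw -42.0 zax [ 0. -0. -1.] F [ 1.7  -0.94  1.79] T [-0.478 -0.502  0.149] op 14.7 q [ 0.1   0.28 -0.59  1.75  0.17  1.16 -1.27]
meanT [-0.473 -0.497  0.16 ] sd 0.024 tau7 -0.1364 0.005 F [ 1.96 -1.48  1.56]
```

View pics/w9.png

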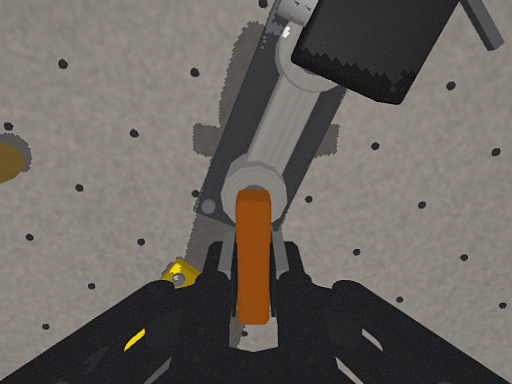

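The torque is about 0.145 N m, a windup of about 0.48, so the screw is firmly tight. The bar has not slipped in the fingers. I'll unwind the elastic twist before letting go.

move_arm(steps=[[[0, 0, 0.06, 0, 0, 0, -1], [0, 0, 0.07, 0, 0, 0, -1], [0, 0, 0.07, 0, 0, 0, -1], [0, 0, 0.07, 0, 0, 0, -1], [0, 0, 0.07, 0, 0, 0, -1], [0, 0, 0.06, 0, 0, 0, -1], [0, 0, 0.04, 0, 0, 0, -1], [0, 0, 0, 0, 0, 0, -1]]])

```text
time_s: 22.43
tool_pos: [537.2, 202.7, 132.8]
orientation: [-3.108, 0.457, 0.001]
force: [0.1, -1.1, 1.2]
opening: 14.5
```

```bash
python3 - <<'E'
from h import *
tz(6)
E
```

```text
t 22.73 p [537.3 202.6 132.8] yaw -16.8 zax [-0.  0. -1.] F [ 1.66 -1.4   1.78] T [-0.321 -0.27   0.009] op 14.6 q [ 0.15  0.29 -0.65  1.75  0.19  1.16 -0.85]
meanT [-0.323 -0.33   0.012] sd 0.03 tau7 0.0229 0.0642 F [ 1.19 -1.23  1.56]
```

move_arm(steps=[[[0, 0, 0, 0.01, -0.01, 0, -1], [0, 0, 0, 0, 0, 0, -0.6], [0, 0, 0, 0, 0, 0, -0.4], [0, 0, 0, 0, 0, 0, -0.1], [0, 0, 0, 0, 0, 0, 0.3], [0, 0, 0, 0, 0, 0, 0.6], [0, 0, 0, 0, 0, 0, 0.8], [0, 0, 0, 0, 0, 0, 0.8]]])

```text
time_s: 23.4
tool_pos: [537.4, 202.5, 132.8]
orientation: [3.108, -0.459, -0.0]
force: [0.2, 0.3, -0.3]
opening: 76.9
```

```bash
python3 - <<'E'
from h import *
st();im=env.read_camera("wrist");cv2.imwrite("pics/w10.png",im[:,:,::-1])
E
```

```text
t 23.4 p [537.4 202.5 132.8] yaw -16.8 zax [-0. -0. -1.] F [ 0.16  0.31 -0.32] T [ 0.022 -0.015  0.024] op 76.9 q [ 0.15  0.29 -0.65  1.75  0.19  1.16 -0.85]
```

View pics/w10.png

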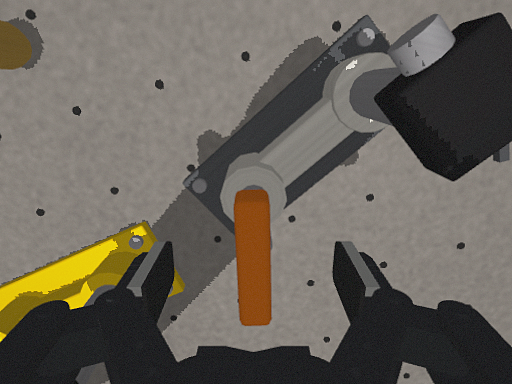

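The fingers are clear and the key stands upright. I'll retreat straight up.

move_arm(steps=[[[0, 0, 0, 0, 0, 1, 0.8], [0, 0, 0, 0, 0, 2, 0.8], [0, 0, 0, 0, 0, 2.5, 0.8], [0, 0, 0, 0, 0, 2.5, 0.8], [0, 0, 0, 0, 0, 2.5, 0.8], [0, 0, 0, 0, 0, 2.5, 0.8], [0, 0, 0, 0, 0, 1.5, 0.8], [0, 0, 0, 0, 0, 0, 0.8]]])

```text
time_s: 24.12
tool_pos: [539.1, 203.6, 282.8]
orientation: [-3.105, 0.458, -0.011]
force: [-0.5, 0.2, -0.3]
opening: 77.2
```

move_arm(steps=[[[0, 0, 0, 0, -1.5, 0, 0.8], [0, 0, 0, 0, -2.5, 0, 0.8], [0, 0, 0, 0, -2.5, 0, 0.8], [0, 0, 0, 0, -2.5, 0, 0.8], [0, 0, 0, 0, -2.5, 0, 0.8], [0, 0, 0, 0, -2.5, 0, 0.8], [0, 0, 0, 0, -2, 0, 0.8], [0, 0, 0, 0, 0, 0, 0.8]]])

```text
time_s: 24.78
tool_pos: [537.3, 36.4, 277.1]
orientation: [3.103, -0.47, -0.001]
force: [0.3, -0.1, 0.1]
opening: 77.0
```

```bash
python3 - <<'E'
from h import *
st();a=env.read_camera("scene");b=env.read_camera("top")
cv2.imwrite("pics/s11f.png",a[:,:,::-1]);cv2.imwrite("pics/t11f.png",b[:,:,::-1])
A=cv2.resize(a[110:210,250:350],None,fx=4,fy=4,interpolation=2);B=cv2.resize(b[140:240,160:260],None,fx=4,fy=4,interpolation=2)
cv2.imwrite("pics/f11.png",np.hstack([A,B])[:,:,::-1])
h=cv2.cvtColor(a,cv2.COLOR_RGB2HSV);h2=cv2.cvtColor(b,cv2.COLOR_RGB2HSV)
for n,H in(("scene",h),("top",h2)):
    m=((H[...,0]>=3)&(H[...,0]<=18)&(H[...,1]>190)).astype(np.uint8)
    nn,l,s,c=cv2.connectedComponentsWithStats(m)
    for i in range(1,nn):
        if s[i,4]>25:print(n,s[i],c[i])
for z in(141,142,144,151): print(z,"pred bar centre",proj("scene",(537.8,203,z)),proj("top",(537.8,203,z)))
E
```

```text
t 24.78 p [537.3  36.4 277.1] yaw -17.2 zax [-0.001 -0.003 -1.   ] F [ 0.27 -0.05  0.07] T [-0.06  -0.063  0.032] op 77.0 q [ 0.4   0.1  -0.55  1.64  0.05  1.42 -0.46]
scene [291 149  16  13 106] [298.49056604 155.01886792]
scene [202 219  14   5  61] [208.54098361 220.96721311]
top [191 185  19   7  58] [199.67241379 188.63793103]
141 pred bar centre [298.8512038  154.95099377] [199.83803349 188.52116769]
142 pred bar centre [298.8643365  154.68424159] [199.80507308 188.48347188]
144 pred bar centre [298.89063847 154.15002761] [199.73900518 188.4079117 ]
151 pred bar centre [298.98308128 152.2727932 ] [199.50621142 188.14166807]
```

View pics/f11.png

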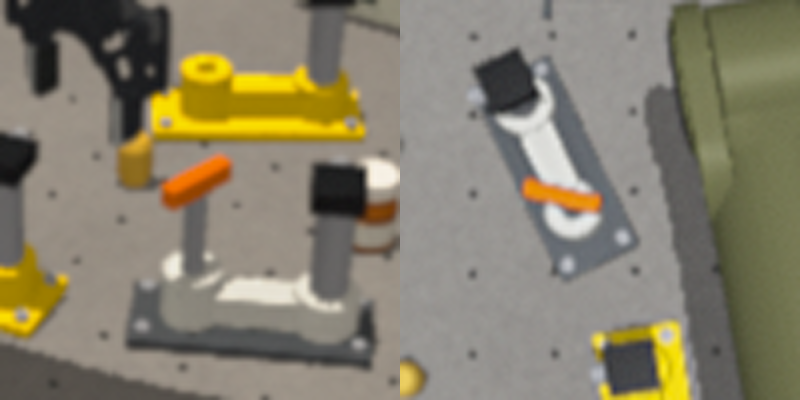

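View pics/t11f.png

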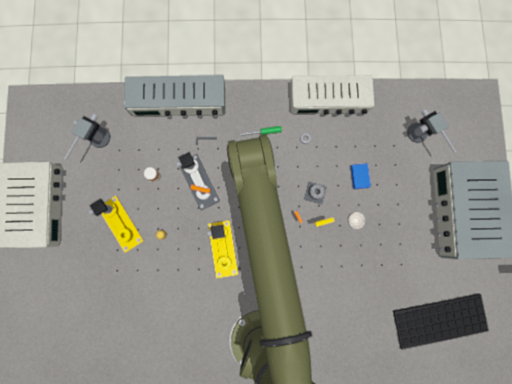

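Both views show the key upright in the metal clamp. The bar centre is seen at (298.5,155.0) in the scene view and (199.7,188.6) in the top view. A fully home key, with its bar at z=141, predicts (298.9,155.0) and (199.8,188.5). The bystanders are where they were, and the robot is clear.

```bash
python3 - <<'E'
from h import *
print(env.job_done());st()
E
```

```text
the job is handed in; nothing more can be done
None
the job is handed in; nothing more can be done
```

The screw is tightened against its stop. The large orange key is left standing upright and fully home in the metal clamp. I handed the job in at about 25 s.

- **Fitting:** I lowered the key into the bore and touched the socket rim with about 3 N. Turning it about 36° clockwise in light steps let it drop. It reached the floor 9.8 mm below the rim contact, against 10 mm expected.
- **Tightening:** Torque held steady at about 0.04 N m while the screw turned, then rose once it hit the stop. I finished at about 0.145 N m, a windup of about 0.48 rad. I then unwound the twist before letting go.
- **Last checks:** After release, both fixed cameras put the bar centre within half a pixel of where a fully home key (bar at z = 141 mm) should appear. The other things on the table looked unmoved, and the arm was clear.
- **Disagreements:** The single-view bore estimates differed by about 3 mm in x and y. I aligned the tip and bore in the wrist view instead. The first alignment move also came up short and needed one correction. While turning, the key took a side load of up to about 2.5 N.

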